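# Serve a bread roll with tongs

## Task

Pick up the kitchen tongs, take the long bread roll off the wooden board with them and hold it over the middle of the empty round dish, about ten centimetres above it; finish while still holding it there in the tongs, without putting it down. Only the tongs may touch the roll, and the other breads, the mug, the toy and the tin stay where they are.

Things in the scene. Friction and masses are not known exactly. Their poses are not given: they have to be found in the camera images.
- tongs_grip (a point): Sprung steel kitchen tongs, 225 mm long, 28 mm high, flat on the table, 0.13 kg. Point on their centre line, half-way up (14 mm above the underside), midway between the two black rubber sleeves (50 mm long, 28 mm high), where they are gripped from above across both sleeves. x axis to the tips, y to the left arm, z up. At rest 65 to 67 mm over the sleeves here; hinge head 112 mm behind (-x)
- tongs_tips (a point): Point midway between the two tip pads of the tongs (pads 34 mm long, 24 mm high), 100 mm ahead (+x) of tongs_grip at the same height. At rest the tips are 84 mm apart; they close twice as fast as the sleeves: 58 mm over the sleeves leaves about 70 mm between the tips, 44 mm leaves 42 mm, and there sleeves and pads stand parallel
- tongs_left (a joint): How far the left arm of the tongs is closed: 0 rad sprung fully open, about 0.11 when closed on the roll's narrow sides, 0.18 at most; the right arm always moves by the same angle. Springs push each sleeve out with 3 N at rest, 6 N when closed on the roll, so a full grip shuts the tongs; each tip presses with about half the grip force less 3 N
- tongs: The whole tongs; origin on the underside, right below tongs_grip, same axes
- roll_mid (a point): Centre of the long bread roll, golden crust, 74 mm long (its x axis), 42 mm wide (y), 36 mm high, with three slanting cuts on top, about 0.06 kg, firm; 18 mm above its underside. To be taken by the tongs across its 42 mm width. It lies in any of the three places on the board; the neighbouring bread's centre is 92 mm away
- roll: The long bread roll; origin on its underside, below roll_mid
- bun_mid (a point): Centre of the round bun, 50 mm across, 34 mm high, on the board: leave it alone
- square_mid (a point): Centre of the square bun, 46 x 46 mm, 36 mm high, on the board: leave it alone
- board: Fixed wooden serving board, 120 mm (x) by 280 mm (y), 14 mm thick, on which the three breads lie in a row along its y axis; origin under its centre
- dish: Fixed empty round white dish, 130 mm across, 16 mm high; origin under its centre
- mug: White mug with a handle, 72 mm across, 80 mm high; origin under its centre: leave it alone
- toy: Small dark toy dinosaur on a base, 75 mm long, 55 mm high; origin under its centre: leave it alone
- can: Round closed tin, 60 mm across, 90 mm high; origin under its centre: leave it alone
There are look-alikes about, which are no part of the job. Leave any blue or white look-alike of the roll alone. There is more than one size of the tongs; the job needs the larger.

How it is judged:
By the outcome, as a careful person would: the job done as asked, in the order asked, and still so for the second after the job is handed in, while the arm keeps its last pose, push and grip.
It also fails if it takes over 40 s, if anything falls off the work surface, if the arm or the gripper's body presses on something with over 40 N, if the wrist force passes 120 N, or if a joint passes its speed limit or range.

## Robot

A 6-joint arm with a two-finger parallel gripper is mounted at the origin on the work surface. World frame = base frame: x ahead of the robot, y to its left, z up, the work surface at z = 0. Lengths are in m, angles in degrees, forces in N, time in s.
With the tool pointing down it reaches from about 0.3 to 0.75 m from the base axis. Payload 8.5 kg.
Tool frame: the origin (TCP) lies on the centre line of the jaws, within the pads' length; the fingertips stand 14 mm ahead of it and the grasp point (between the pads) lies 5 mm behind it; z points along the fingers, x is the direction in which the jaws open and shut, and the axes are right-handed (so a half turn about z gives the same grasp; the last joint's range is limited). The gripper opens to 85 mm and grips with 20 to 120 N. Pads are 22 mm wide; open, the fingers measure 114 mm over their backs; the gripper's body (76 mm by 85 mm) begins 54 mm behind the grasp point. The pads swing forward as they close: fully open they stand 13 mm farther back than shut.
Start: joints at [58.654, 21.807, 74.336, -0, 83.858, -12.336], TCP at [0.179, 0.52, 0.245] pointing down, gripper open.
Joint ranges: [-178.18, 178.18], [-50.72, 133.34], [12.68, 142.11], [-81.47, 261.47], [9.98, 163.14], [-165.26, 165.26]. Speed limits (degrees/s): [136.94, 136.94, 180, 180, 180, 180].

## Interface

Orientations are given as a 3x3 rotation matrix whose columns are the frame's x, y, z axes.
In Python, from rig import * gives the robot as it stands.
- The arm moves only by the shell command python3 -m crank 'ROWS' [FORCE]. ROWS is JSON, one flat list of numbers, 7 for each row, row after row: the turn, a rotation vector about the world's x, y, z in rad, then the shift along the world's x, y, z in m, then the opening in per cent of the stroke, from 0 (shut) to 100 (fully open). A call has 1 to 20 rows; each row shifts and turns the commanded pose from where the row before left it; what a row does not reach is not made up. A row lasts 1/10 s, in which the tool goes at most 50 mm and 8.59 degrees, less where a joint would pass 70% of its speed; a pose out of reach is approached as far as the arm can. A call is refused whole if a number of a shift passes 0.05 or a number of a turn 0.15, either way. A call with a gripper value outside its range is refused whole. The fingers move at their own pace and stop on an object; FORCE is the grip in N (left out, the last holds). Time passes only in rows, so rows that do not move let the fingers close. It gives the time, the measured TCP pose, the force and the opening at its end, in the units of the state.
- observe(): the state, without advancing time (a new reading comes with each control period).
- get_image(name): name is "side" or "top" or "wrist"; returns a dict with "frame" (420x560x3 uint8, red, green, blue), "fov_y" (degrees; the focal length in pixels is half the picture's height over the tangent of half this angle, whatever the lens; pixels are square), "cx", "cy" (the principal point, pixels), "world_to_cam" (4x4, takes a point from world to camera coordinates). Camera axes: x right, y up, looking along -z (the intrinsics and any distortion apply to the point x, -y, -z); pixel columns grow to the right and rows downward; lengths in m; the calibration is good to about 2 mm. A picture is of the moment at which its call begins. There is no depth.
- close_job(): hands the job in, once; it reports no verdict.
The state is a dict: "time_s": time; "q": joint angles; "qvel": joint speeds; "joint_efforts": joint torques, N m; "position": TCP position; "tool_rot": TCP orientation; "ft_force": force on the tool from outside, world axes, zero at the start; "wrist_torque": the same for the moment, N m; "grip_width": finger opening in m.
Only numpy, scipy, OpenCV 4.12 (cv2) and the standard library are available. Lean on these libraries where they do the work, as an engineer would, in place of code of your own. Each camera call takes 0.05 s, during which the arm holds its last target. There are 200 camera calls.

## Working session

There is one attempt and no reset: what is moved stays moved. The work goes in short steps, Python scripts to look and compute and a shell command to move; the robot and the scene stay as the last step left them, time stands still between calls to the robot, and variables do not carry over. Pictures are saved under pics/ and viewed, about 8 in all and at most 12, crops included, and the job is handed in when it is done.

```bash
ls; mkdir -p pics; python3 - <<'E'
from rig import *
import cv2,pickle
for n in ("top","side"):
    d=get_image(n); pickle.dump(d,open(f"pics/{n}0.pkl","wb"))
    cv2.imwrite(f"pics/{n}0.png",d["frame"][:,:,::-1])
    print(n,d["fov_y"],d["cx"],d["cy"],d["world_to_cam"],[k for k in d])
s=observe();print(s)
E
```

```text
pics
top 46.0656410356883 275.3528515585346 204.5974795655627 [[ 2.25801614e-02 -9.99745032e-01 -8.64274645e-05 -1.01887517e-01]
 [ 9.83889645e-01  2.22067175e-02  1.77392301e-01 -5.21748491e-01]
 [-1.77345152e-01 -4.09058188e-03  9.84140216e-01 -1.11249333e+00]
 [ 0.00000000e+00  0.00000000e+00  0.00000000e+00  1.00000000e+00]] ['frame', 'fov_y', 'cx', 'cy', 'world_to_cam']
side 49.53689764403327 280.56345143342537 209.84044763762495 [[ 0.85952446 -0.51100708 -0.00945903 -0.50007441]
 [ 0.28878295  0.47030258  0.8339184  -0.15691482]
 [-0.4216896  -0.71950486  0.5518067  -1.16098562]
 [ 0.          0.          0.          1.        ]] ['frame', 'fov_y', 'cx', 'cy', 'world_to_cam']
{'time_s': 0.1, 'q': array([ 5.86523421e+01,  2.18388856e+01,  7.43792777e+01,  4.77555581e-05,
        8.38575655e+01, -1.23347462e+01]), 'qvel': array([ 0.02766158,  0.05570122, -0.174     ,  0.14191376, -0.01145946,
       -0.04501599]), 'joint_efforts': array([ 5.07102348e-03, -4.49219656e+01, -2.31659943e+01, -1.04607898e-04,
        3.59672988e-03, -2.61071847e-05]), 'position': array([0.17904521, 0.51978878, 0.24476372]), 'tool_rot': array([[ 3.25780860e-01,  9.45445058e-01, -6.88303907e-04],
       [ 9.45444427e-01, -3.25781464e-01, -1.12834975e-03],
       [-1.29102935e-03, -2.83158342e-04, -9.99999127e-01]]), 'ft_force': array([-0.6552589 ,  0.51061283, -0.01236179]), 'wrist_torque': array([0.04991898, 0.011583  , 0.02297139]), 'grip_width': 0.08522154055342857}
```

View pics/top0.png

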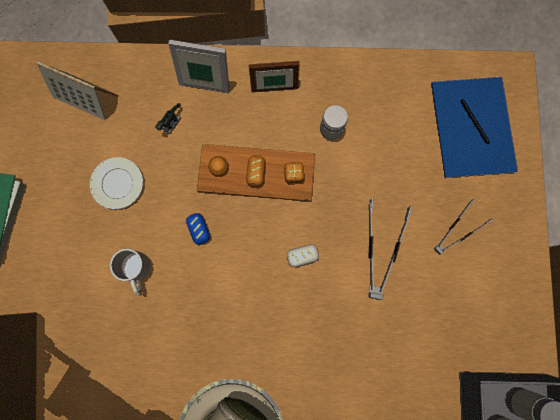

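View pics/side0.png

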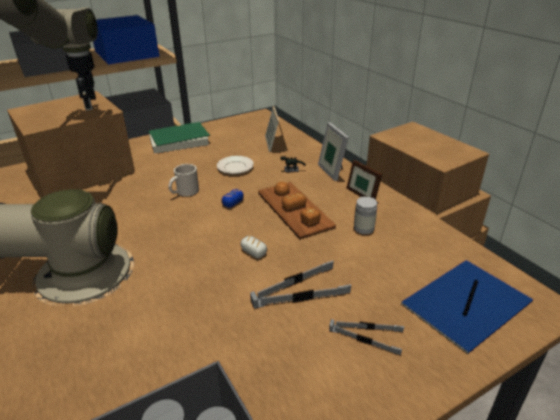

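Top view. Tongs candidates: large pair with head (376,294), tips (370,202) and (408,210); small pair with head (440,250), which I reject on size. Roll candidates: golden on the board (256,171), with slanting cuts; blue (198,229) and white (303,256) are look-alikes; round bun (218,166) and square bun (294,172). Choices: the large tongs and the golden middle bread. The dish is at (117,183), with the mug, toy and tin clear of it.

```bash
cat > h.py <<'E'
import numpy as np,cv2,pickle
def K(d): 
    f=d["frame"].shape[0]/2/np.tan(np.radians(d["fov_y"]/2)); return f,d["cx"],d["cy"]
def ray(d,u,v,z):
    f,cx,cy=K(d); M=d["world_to_cam"]; R=M[:3,:3]; c=-R.T@M[:3,3]
    w=R.T@np.array([(u-cx)/f,-(v-cy)/f,-1]); return c+w*(z-c[2])/w[2]
def proj(d,p):
    f,cx,cy=K(d); M=d["world_to_cam"]; q=M[:3,:3]@np.asarray(p)+M[:3,3]
    return np.array([cx-f*q[0]/q[2],cy+f*q[1]/q[2]])
def blobs(mask,amin=15):
    n,l,st,c=cv2.connectedComponentsWithStats(mask.astype(np.uint8))
    out=[]
    for i in range(1,n):
        if st[i,4]>=amin:
            pts=np.argwhere(l==i)[:,::-1].astype(np.float32)
            out.append((c[i],st[i,4],cv2.minAreaRect(pts)))
    return out
E
python3 - <<'E'
from h import *
d=pickle.load(open("pics/top0.pkl","rb")); im=d["frame"].astype(int)
def box(m,x0,y0,x1,y1):
    o=np.zeros(m.shape,bool);o[y0:y1,x0:x1]=m[y0:y1,x0:x1];return o
dark=box(im.max(2)<60,350,190,425,305)
for b in blobs(dark,8): print("dark",b, ray(d,*b[0],.02)[:2])
gray=box((im.max(2)-im.min(2)<35)&(im.max(2)>60),350,190,425,305)
for b in blobs(gray,8): print("gray",b, ray(d,*b[0],.02)[:2])
w=box((im.min(2)>110)&(im.max(2)-im.min(2)<50),80,145,155,220)
for b in blobs(w,300): print("dish",b[:2], ray(d,*b[2][0],.014)[:2])
hsv=cv2.cvtColor(d["frame"],cv2.COLOR_RGB2HSV)
print("px",d["frame"][171,256],d["frame"][180,240],d["frame"][166,218],d["frame"][230,330])
c=d["frame"][140:310,190:430]
cv2.imwrite("pics/c1.png",cv2.resize(c,None,fx=3.3,fy=3.3,interpolation=cv2.INTER_CUBIC)[:,:,::-1])
E
```

```text
dark (array([406.35294118, 214.35294118]), np.int32(17), ((406.3019104003906, 214.4434051513672), (1.0988844633102417, 13.323973655700684), 15.945395469665527)) [ 0.51207555 -0.40390445]
dark (array([369. , 218.5]), np.int32(8), ((369.0, 218.5), (7.0, 0.0), -90.0)) [ 0.50002073 -0.31443467]
dark (array([395.81428571, 249.12857143]), np.int32(70), ((396.3500061035156, 247.95001220703125), (3.7947323322296143, 26.879358291625977), 18.434947967529297)) [ 0.42824145 -0.37697323]
dark (array([370.05882353, 246.89705882]), np.int32(68), ((370.5, 247.5), (23.0, 3.0), 90.0)) [ 0.43214713 -0.31618831]
dark (array([371., 284.]), np.int32(9), ((371.0, 284.0), (8.0, 0.0), -90.0)) [ 0.34550177 -0.31739448]
gray (array([370.49450549, 217.49450549]), np.int32(91), ((370.5, 217.0), (38.0, 3.0), 90.0)) [ 0.50253233 -0.31803273]
gray (array([405.68055556, 221.63888889]), np.int32(72), ((405.1499938964844, 223.05003356933594), (2.8460497856140137, 36.04996109008789), 18.43494987487793)) [ 0.49441884 -0.40186963]
gray (array([377.29496403, 282.97841727]), np.int32(278), ((379.1300048828125, 277.5899658203125), (23.05168342590332, 42.70924758911133), 8.130102157592773)) [ 0.34819009 -0.33211498]
dish (array([115.839944  , 182.70741951]), np.int32(2143)) [0.57567525 0.29897906]
px [191 124  56] [153  88  35] [187 121  54] [161 117  69]
```

View pics/c1.png

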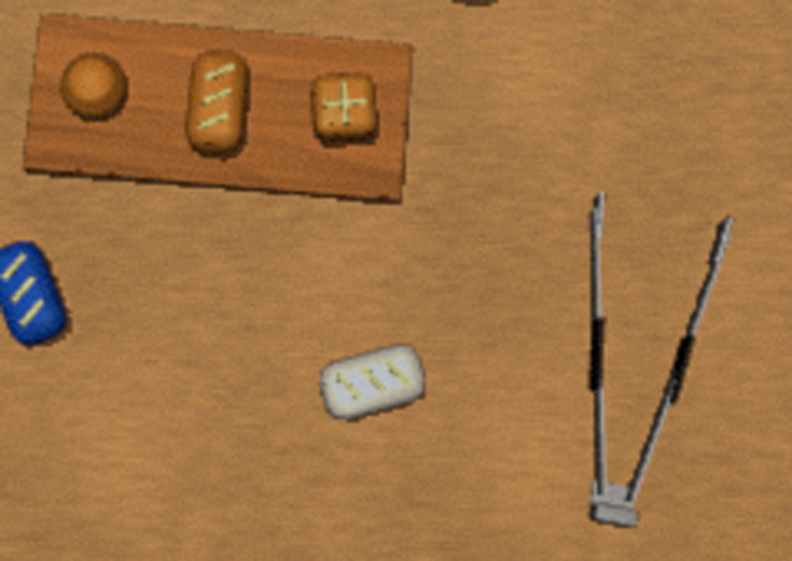

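The crop shows the large tongs: sleeves at full-frame (371,247) and (397,250), head (376,294), tips (371,201) and (410,207). The golden roll with three slanting cuts is in the middle place at (256,171.5), its axis nearly up and down in the image like the board's short edge.

```bash
python3 - <<'E'
from h import *
d=pickle.load(open("pics/top0.pkl","rb"))
P=lambda u,v,z: ray(d,u,v,z)[:2].round(4)
s1,s2=P(370.9,247,.022),P(396.4,249.5,.022); t1,t2=P(371.2,201,.022),P(410.3,207.3,.022); h=P(376.1,293.6,.022)
print(s1,s2,(s1+s2)/2,"w",np.linalg.norm(s1-s2)); print(t1,t2,h)
ax=(t1+t2)/2-h; a=np.degrees(np.arctan2(ax[1],ax[0])); print("yaw",a,np.linalg.norm(ax), "sleeve yaw",np.degrees(np.arctan2(*(s1-s2)[::-1]))-90)
u=ax/np.linalg.norm(ax); print("grip from head",h+u*112)
# roll mask: brighter orange than board, via hsv
hsv=cv2.cvtColor(d["frame"],cv2.COLOR_RGB2HSV)[140:205,190:325]; im=d["frame"][140:205,190:325].astype(int)
m=(im[:,:,0]>165)&(im[:,:,2]<110)
for b in blobs(m,60): 
    c=np.array(b[2][0])+[190,140]; print("bread",c,b[1:],P(*c,.04))
print("roll", P(256,171.5,.04), "axis ends",P(257.2,157,.045),P(255,186,.045))
# board corners from crop
for c in [(40,15),(412,44),(402,201),(25,170)]: print("corner",P(190+c[0]/3.3,140+c[1]/3.3,.014))
E
```

```text
[ 0.4318 -0.3178] [ 0.4272 -0.3779] [ 0.4295  -0.34785] w 0.06027578286509432
[ 0.5423 -0.3198] [ 0.5291 -0.4132] [ 0.3237 -0.3286]
yaw -10.135896034556433 0.21536111533886526 sleeve yaw -4.376833955302132
grip from head [110.57572931 -20.03875052]
bread [198.37623787 144.2623744 ] (np.int32(91), ((8.376237869262695, 4.262374401092529), (13.297992706298828, 15.690224647521973), 39.28940963745117)) [0.6689 0.099 ]
bread [267.  149.5] (np.int32(762), ((77.0, 9.5), (19.0, 114.0), 90.0)) [ 0.6595 -0.0669]
bread [215.39109039 157.58910942] (np.int32(143), ((25.391090393066406, 17.589109420776367), (28.557567596435547, 10.64689826965332), 5.710593223571777)) [0.6365 0.0565]
bread [285.41247559 160.52106857] (np.int32(95), ((95.4124755859375, 20.521068572998047), (45.433406829833984, 5.351804733276367), 4.899092674255371)) [ 0.6331 -0.1118]
bread [217. 164.] (np.int32(97), ((27.0, 24.0), (10.0, 10.0), 90.0)) [0.6208 0.0519]
bread [255.17692566 169.58461571] (np.int32(181), ((65.17692565917969, 29.58461570739746), (10.17084789276123, 22.450286865234375), 7.125016689300537)) [ 0.6091 -0.0399]
bread [294. 171.] (np.int32(162), ((104.0, 31.0), (14.0, 14.0), 90.0)) [ 0.6077 -0.1328]
bread [238. 200.] (np.int32(100), ((48.0, 60.0), (8.0, 24.0), 90.0)) [ 0.5342 -0.0015]
roll [ 0.6044 -0.042 ] axis ends [ 0.6389 -0.0441] [ 0.5678 -0.0409]
corner [0.6763 0.0941]
corner [ 0.6601 -0.1842]
corner [ 0.5408 -0.1779]
corner [0.5578 0.0994]
```

```bash
python3 -m crank '[0,0,0.01,0.0225,-0.035,0,100, 0,0,0.01,0.0225,-0.035,0,100, 0,0,0.01,0.0225,-0.035,0,100, 0,0,0.01,0.0225,-0.035,0,100, 0,0,0.01,0.0225,-0.035,0,100, 0,0,0.01,0.0225,-0.035,0,100, 0,0,0.01,0.0225,-0.035,0,100, 0,0,0.01,0.0225,-0.035,0,100, 0,0,0.01,0.0225,-0.035,0,100, 0,0,0.01,0.0225,-0.035,0,100, 0,0,0.01,0.0225,-0.035,0,100, 0,0,0.01,0.0225,-0.035,0,100]' 30
python3 -m crank '[0,0,0.004,-0.0016,-0.037,0,100, 0,0,0.004,-0.0016,-0.037,0,100, 0,0,0.004,-0.0016,-0.037,0,100, 0,0,0.004,-0.0016,-0.037,0,100, 0,0,0.004,-0.0016,-0.037,0,100, 0,0,0.004,-0.0016,-0.037,0,100, 0,0,0.004,-0.0016,-0.037,0,100, 0,0,0.004,-0.0016,-0.037,-0.02,100, 0,0,0.004,-0.0016,-0.037,-0.02,100, 0,0,0,-0.0016,-0.037,-0.02,100, 0,0,0,-0.0016,-0.037,-0.02,100, 0,0,0,-0.0016,-0.037,-0.02,100, 0,0,0,0,0,0,100, 0,0,0,0,0,0,100]'
python3 - <<'E'
from rig import *; from h import *
d=get_image("wrist"); pickle.dump(d,open("pics/w1.pkl","wb")); cv2.imwrite("pics/w1.png",d["frame"][:,:,::-1])
s=observe(); print(s["position"],s["tool_rot"].round(3).tolist(),s["ft_force"])
for p in [(.432,-.348,.028)]: print(proj(d,p))
E
```

```text
time_s: 1.3
position: [0.4497, 0.0983, 0.2452]
tool_rot: [[0.21, 0.978, -0.0], [0.978, -0.21, 0.0], [-0.0, -0.0, -1.0]]
ft_force: [0.2, 0.7, 0.1]
grip_width: 0.0856
time_s: 2.7
position: [0.4296, -0.3441, 0.1446]
tool_rot: [[0.176, 0.984, -0.001], [0.984, -0.176, 0.002], [0.001, -0.001, -1.0]]
ft_force: [0.1, -0.0, 0.2]
grip_width: 0.0856
[ 0.42990448 -0.34352272  0.14533022] [[0.175, 0.985, -0.0], [0.985, -0.175, 0.001], [0.001, -0.0, -1.0]] [-0.81657963 -0.19094498 -0.30313083]
[281.02321535 210.8690011 ]
```

View pics/w1.png

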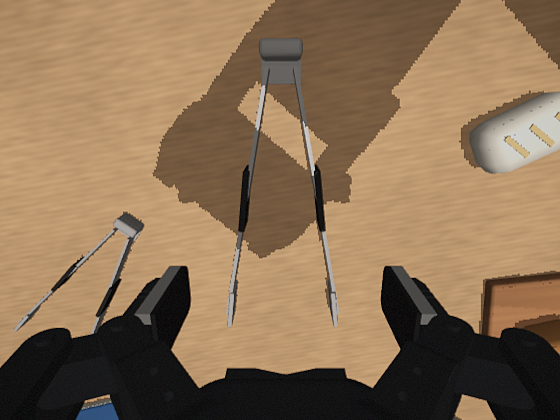

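Wrist view: tongs centred below, sleeves at (245,199) and (319.5,198), head top (281,46), tips (230,320) and (335,320).

```bash
python3 - <<'E'
from h import *
d=pickle.load(open("pics/w1.pkl","rb")); im=d["frame"].astype(int)
m=np.zeros(im.shape[:2],bool); m[150:250,225:340]=(im.max(2)<45)[150:250,225:340]
P=lambda u,v,z: ray(d,u,v,z)[:2]
B=[b for b in blobs(m,200)]
for b in B: print(b)
for z in (.014,.028):
    s=[P(*b[2][0],z) for b in B[:2]]; s1,s2=sorted(s,key=lambda p:-p[1]); mid=(s1+s2)/2
    t=(P(230,320,z)+P(335,320,z))/2; h=P(281,60,z)
    print(z,s1,s2,mid,np.linalg.norm(s1-s2),"yaw s",np.degrees(np.arctan2(*(s1-s2)[::-1]))-90,"yaw th",np.degrees(np.arctan2(*(t-h)[::-1])),t,h)
E
```

```text
(array([243.92444444, 200.75555556]), np.int32(450), ((244.70303344726562, 198.094970703125), (8.39493179321289, 66.34619140625), 4.513988018035889))
(array([318.67901235, 199.42716049]), np.int32(405), ((318.2842712402344, 197.97970581054688), (66.25975799560547, 7.267198085784912), 85.91438293457031))
0.014 [ 0.43089903 -0.31697053] [ 0.42038712 -0.37623993] [ 0.42564308 -0.34660523] 0.06019436753135718 yaw s -10.057292747346224 yaw th -9.991834367393329 [ 0.54086475 -0.36665096] [ 0.32342724 -0.32834281]
0.028 [ 0.42677036 -0.31772993] [ 0.41682628 -0.37379772] [ 0.42179832 -0.34576382] 0.0569428004482711 yaw s -10.057292747346239 yaw th -9.991834367393329 [ 0.53079597 -0.36472673] [ 0.32510396 -0.3284879 ]
```

```bash
python3 -m crank '[0,0,0,-0.003,-0.0035,-0.02,100, 0,0,0,0,0,-0.025,100, 0,0,0,0,0,-0.025,100, 0,0,0,0,0,-0.025,100, 0,0,0,0,0,-0.018,100, 0,0,0,0,0,-0.01,100, 0,0,0,0,0,0,100, 0,0,0,0,0,0,66, 0,0,0,0,0,0,66, 0,0,0,0,0,0,66, 0,0,0,0,0,0,66, 0,0,0,0,0,0,66, 0,0,0,0,0,0,66]' 30
python3 - <<'E'
from rig import *; from h import *
d=get_image("wrist"); pickle.dump(d,open("pics/w2.pkl","wb")); cv2.imwrite("pics/w2.png",d["frame"][:,:,::-1])
s=observe(); print(s["position"],s["ft_force"],s["grip_width"])
E
```

```text
time_s: 4.05
position: [0.4277, -0.3483, 0.0242]
tool_rot: [[0.175, 0.985, 0.002], [0.985, -0.175, -0.003], [-0.003, 0.003, -1.0]]
ft_force: [-1.0, -0.2, 6.9]
grip_width: 0.0563
[ 0.42769609 -0.34829047  0.02424877] [-0.83014236  0.29768409  7.3955624 ] 0.05651656065962046
```

View pics/w2.png

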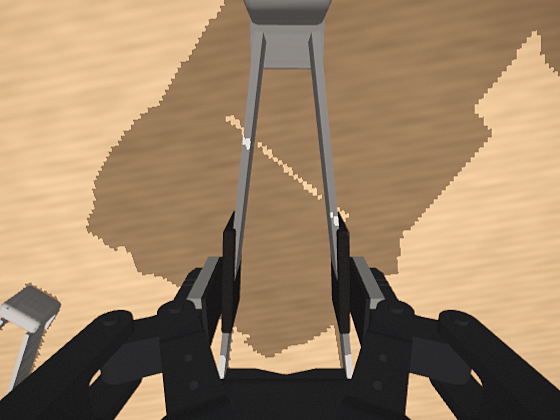

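```bash
python3 -m crank '[0,0,0,0,0,0.004,65, 0,0,0,0,0,0.01,65, 0,0,0,0,0,0.016,65, 0,0,0,0,0,0.02,65, 0,0,0,0,0,0.02,65, 0,0,0,0,0,0.02,65, 0,0,0,0,0,0.01,65, 0,0,0,0,0,0,65, 0,0,0,0,0,0,65]'
python3 - <<'E'
from rig import *; from h import *
a=get_image("side");b=get_image("top")
s=observe(); print(s["position"],s["ft_force"],s["wrist_torque"],s["grip_width"])
pickle.dump((a,b),open("pics/st3.pkl","wb"))
m=np.hstack([cv2.resize(x,(400,400),interpolation=cv2.INTER_CUBIC) for x in (a["frame"][180:330,220:370],b["frame"][150:330,320:500])])
cv2.imwrite("pics/m3.png",m[:,:,::-1])
E
```

```text
time_s: 5.0
position: [0.4267, -0.3472, 0.1219]
tool_rot: [[0.175, 0.985, -0.0], [0.985, -0.175, 0.001], [0.001, -0.001, -1.0]]
ft_force: [-0.2, 0.1, -1.6]
grip_width: 0.0556
[ 0.42662825 -0.34713756  0.12136452] [-0.423801    0.38541567 -1.07178361] [-0.02496342 -0.05723917  0.02245434] 0.05552905744282324
```

View pics/m3.png

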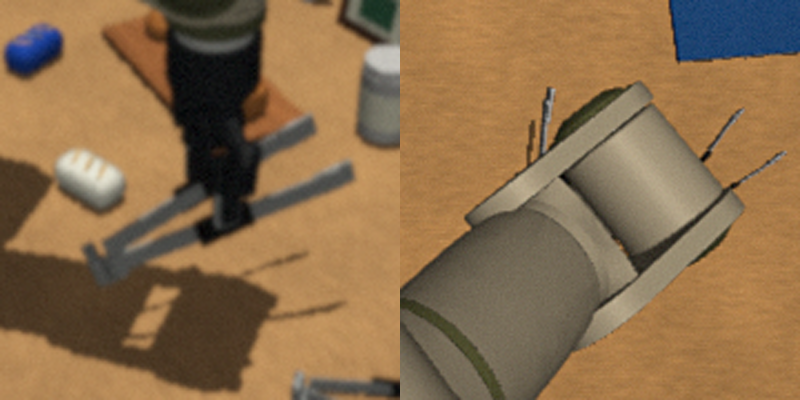

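Side crop: the tongs hang from the gripper by both sleeves, tips at side pixels (336,227) and (351,244), head (258,279). I check the pitch from these pixels.

```bash
python3 - <<'E'
from h import *
a,b=pickle.load(open("pics/st3.pkl","rb"))
g=np.array([.427,-.347]); yaw=np.radians(-10); ux=np.array([np.cos(yaw),np.sin(yaw)]); uy=np.array([-ux[1],ux[0]])
for dz in (-.01,0,.01,.02):
    z=.1115+dz
    P=lambda x,y:proj(a,[*(g+ux*x+uy*y),z]).round(1)
    print(dz,"tipL",P(.117,.034),"tipR",P(.117,-.034),"head",P(-.105,0))
z=.1115
# top: visible left tip end crop(550,90) -> px
for n,c in (("Ltip",(151,90)),):
    u,v=320+c[0]*.45,150+c[1]*.45; p=ray(b,u,v,z+.012); q=p[:2]-g; print(n,q@ux,q@uy)
E
python3 -m crank '[0,0,0.009,0.006,0.02,0,65, 0,0,0.009,0.006,0.025,0,65, 0,0,0.009,0.006,0.025,0,65, 0,0,0.009,0.006,0.025,0,65, 0,0,0.009,0.006,0.025,0,65, 0,0,0.009,0.006,0.025,0,65, 0,0,0.009,0.006,0.025,0,65, 0,0,0.009,0.006,0.025,0,65, 0,0,0.009,0.006,0.025,0,65, 0,0,0.009,0.006,0.025,0,65, 0,0,0.009,0.006,0.025,0,65, 0,0,0.009,0.006,0.023,0,65, 0,0,0.006,0.004,0.018,0,65, 0,0,0,0,0,0,65, 0,0,0,0,0,0,65]'
python3 - <<'E'
from rig import *; from h import *
a=get_image("side");b=get_image("top");w=get_image("wrist")
s=observe(); print(s["position"],s["tool_rot"][:,0],s["ft_force"],s["grip_width"])
pickle.dump((a,b,w),open("pics/st4.pkl","wb"))
m=np.hstack([cv2.resize(x,(400,400),interpolation=cv2.INTER_CUBIC) for x in (a["frame"][100:260,220:380],b["frame"][120:300,180:360])])
m[:,:,:]=m
w2=cv2.resize(w["frame"],(266,200))
cv2.imwrite("pics/m4.png",np.vstack([m,np.hstack([w2,np.zeros((200,534,3),np.uint8)])])[:,:,::-1])
E
```

```text
-0.01 tipL [339.  239.3] tipR [352.5 256.1] head [255.7 270.3]
0 tipL [339.2 236. ] tipR [352.8 252.6] head [255.5 266.8]
0.01 tipL [339.5 232.6] tipR [353.2 249.2] head [255.3 263.3]
0.02 tipL [339.8 229.2] tipR [353.5 245.7] head [255.2 259.8]
Ltip 0.11665407091028092 0.030390189127018727
time_s: 6.6
position: [0.5027, -0.0366, 0.1218]
tool_rot: [[0.061, 0.998, -0.001], [0.998, -0.061, 0.0], [0.0, -0.001, -1.0]]
ft_force: [-0.1, -0.1, -2.1]
grip_width: 0.0558
[ 0.50279581 -0.03731558  0.12210157] [ 6.28754419e-02  9.98021382e-01 -7.33187240e-06] [ 0.16306207 -0.2693618  -2.03356638] 0.05582846006876702
```

View pics/m4.png

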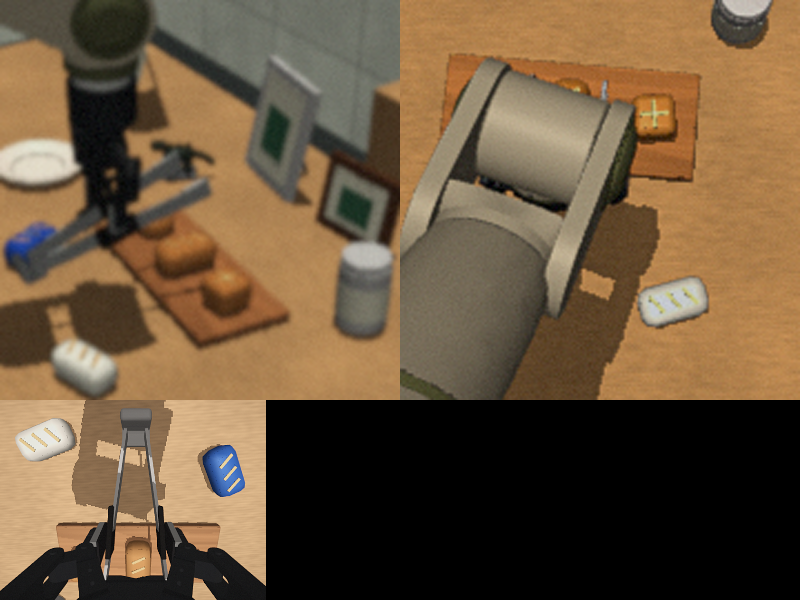

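Side crop: tongs held above the board, tips at side pixels (303,175) and (293,162), head at (232,205); tips look pitched up. The wrist inset shows the roll between the arms. I work out the pitch.

```bash
cat >> h.py <<'E'
def onplane(d,u,v,p0,n):
    f,cx,cy=K(d); M=d["world_to_cam"]; R=M[:3,:3]; c=-R.T@M[:3,3]
    w=R.T@np.array([(u-cx)/f,-(v-cy)/f,-1]); return c+w*(n@(p0-c))/(n@w)
E
python3 - <<'E'
from h import *
def pit(a,g,yaw,L,R,H):
    y=np.radians(yaw); ux=np.array([np.cos(y),np.sin(y),0]); uy=np.array([-ux[1],ux[0],0]); g=np.array(g)
    for n,(u,v),o in (("L",L,.034),("R",R,-.034),("H",H,0)):
        p=onplane(a,u,v,g+uy*o,uy); print(n,"along",((p-g)@ux).round(4),"dz",(p-g)[2].round(4))
a,b=pickle.load(open("pics/st3.pkl","rb")); pit(a,(.427,-.347,.1115),-10,(337,227),(351.3,244.5),(259,278))
a,b,w=pickle.load(open("pics/st4.pkl","rb")); pit(a,(.503,-.0373,.112),-3.6,(293,162),(303.2,175.2),(232,205))
# zoom side crop, and wrist lower area
A=cv2.resize(a["frame"][140:220,215:335],(800,533),interpolation=cv2.INTER_CUBIC); cv2.imwrite("pics/s4.png",A[:,:,::-1])
E
```

```text
L along 0.1091 dz 0.0286
R along 0.111 dz 0.0252
H along -0.0983 dz -0.0349
L along 0.1146 dz 0.0356
R along 0.1106 dz 0.026
H along -0.0962 dz -0.031
```

View pics/s4.png

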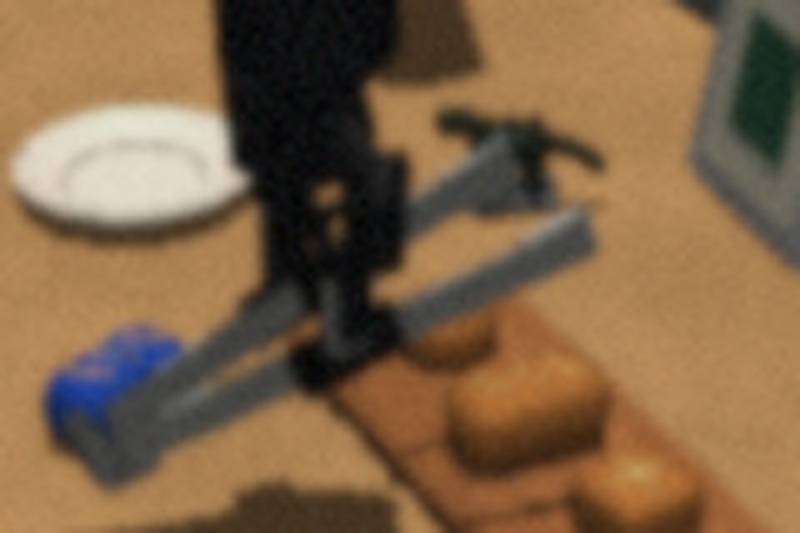

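```bash
python3 -m crank '[0.004,0.06,0,0,0,0,65, 0.0055,0.08,0,0,0,0,65, 0.005,0.08,0,0,0,0,65, 0.004,0.06,0,0,0,0,65, 0,0,0,0,0,0,65, 0,0,0,0,0,0,65]'
python3 - <<'E'
from rig import *; from h import *
a=get_image("side");b=get_image("top");w=get_image("wrist")
s=observe(); print(s["position"],s["tool_rot"].round(3).tolist(),s["ft_force"],s["grip_width"])
pickle.dump((a,b,w),open("pics/st5.pkl","wb"))
A=cv2.resize(a["frame"][140:230,215:335],(400,300),interpolation=cv2.INTER_CUBIC)
B=cv2.resize(b["frame"][135:225,205:325],(400,300),interpolation=cv2.INTER_CUBIC)
W=cv2.resize(w["frame"],(400,300))
cv2.imwrite("pics/m5.png",np.vstack([np.hstack([A,B]),np.hstack([W,W*0])])[:,:,::-1])
E
```

```text
time_s: 7.35
position: [0.5029, -0.0369, 0.122]
tool_rot: [[0.063, 0.959, -0.275], [0.998, -0.06, 0.019], [0.001, -0.276, -0.961]]
ft_force: [-0.7, 0.1, -1.0]
grip_width: 0.0555
[ 0.50261272 -0.03665055  0.12251502] [[0.062, 0.959, -0.275], [0.998, -0.06, 0.018], [0.001, -0.276, -0.961]] [0.18123051 0.1785423  0.2901375 ] 0.055519026738092815
```

View pics/m5.png

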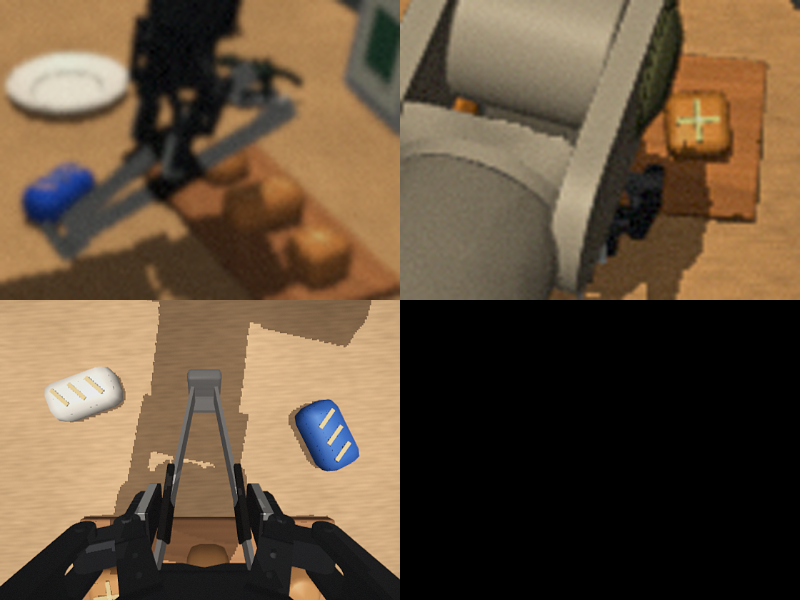

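Both in side view and wrist inset the head still hangs low (wrist (205,385) at 400-px scale). The tongs pivot freely in the light grip, so tilting the tool doesn't help. Plan: untilt, then descend so the head rests on the table and levels the tongs to about 5 degrees, which puts the tips at roll height. First I find where the pads sit on the sleeves.

```bash
python3 -m crank '[-0.004,-0.06,0,0,0,0,65, -0.0055,-0.08,0,0,0,0,65, -0.005,-0.08,0,0,0,0,65, -0.004,-0.06,0,0,0,0,65, 0,0,0,0,0,-0.02,65, 0,0,0,0,0,-0.02,65, 0,0,0,0,0,-0.01,65, 0,0,0,0,0,0,65]'
python3 - <<'E'
from rig import *; from h import *
d=pickle.load(open("pics/w2.pkl","rb")); y=np.radians(-10); ux=np.array([np.cos(y),np.sin(y)]); uy=np.array([-ux[1],ux[0]]); t=np.array([.4277,-.3483])
for n,u,v in (("sleeveL back",232,212),("sleeveR back",344,212),("headback",288,-2),("headfront",288,24)):
    q=ray(d,u,v,.028)[:2]-t; print(n,(q@ux).round(4),(q@uy).round(4))
s=observe(); print(s["position"],s["tool_rot"][:,2].round(3),s["ft_force"])
a=get_image("side");w=get_image("wrist"); pickle.dump((a,w),open("pics/st6.pkl","wb"))
A=cv2.resize(a["frame"][140:240,215:335],(480,400),interpolation=cv2.INTER_CUBIC)
W=cv2.resize(w["frame"],(320,240)); W=np.vstack([W,np.zeros((160,320,3),np.uint8)])
cv2.imwrite("pics/m6.png",np.hstack([A,W])[:,:,::-1])
E
```

```text
time_s: 8.3
position: [0.5022, -0.0364, 0.0715]
tool_rot: [[0.062, 0.998, -0.002], [0.998, -0.062, 0.001], [0.001, -0.002, -1.0]]
ft_force: [0.3, -0.1, -0.6]
grip_width: 0.0552
sleeveL back -0.0355 -0.0214
sleeveR back -0.0355 0.0233
headback -0.11 0.0008
headfront -0.1023 0.0009
[ 0.50220763 -0.03638353  0.07152054] [-0.002  0.001 -1.   ] [ 0.25773656 -0.05938822 -0.6027255 ]
```

View pics/m6.png

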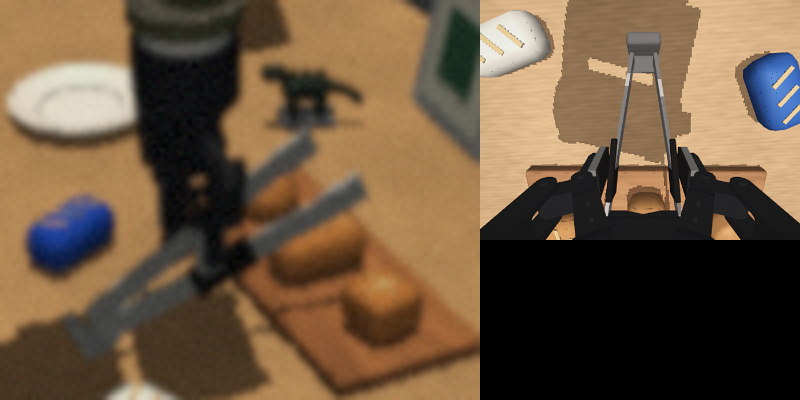

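```bash
python3 -m crank '[0,0,0,0.001,0,-0.006,65, 0,0,0,0.001,0,-0.006,65, 0,0,0,0,0,-0.006,65, 0,0,0,0,0,-0.006,65, 0,0,0,0,0,-0.005,65, 0,0,0,0,0,-0.004,65, 0,0,0,0,0,-0.003,65, 0,0,0,0,0,0,65]'
python3 - <<'E'
from rig import *; from h import *
s=observe(); print(s["position"],s["tool_rot"][:,2].round(3),s["ft_force"],s["grip_width"])
a=get_image("side");w=get_image("wrist"); pickle.dump((a,w),open("pics/st7.pkl","wb"))
A=cv2.resize(a["frame"][140:240,215:335],(480,400),interpolation=cv2.INTER_CUBIC)
W=cv2.resize(w["frame"],(320,240)); W=np.vstack([W,np.zeros((160,320,3),np.uint8)])
cv2.imwrite("pics/m7.png",np.hstack([A,W])[:,:,::-1])
E
```

```text
time_s: 9.2
position: [0.5049, -0.0365, 0.0361]
tool_rot: [[0.062, 0.998, -0.0], [0.998, -0.062, 0.0], [0.0, -0.0, -1.0]]
ft_force: [-0.2, 0.2, -0.2]
grip_width: 0.0555
[ 0.50489658 -0.03649474  0.03610427] [-0.  0. -1.] [-0.20493703  0.18863839 -0.15473133] 0.05550532248020604
```

View pics/m7.png

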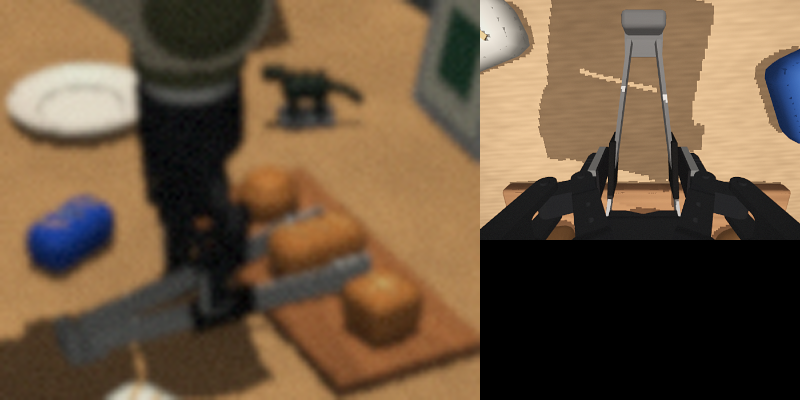

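The tongs now straddle the roll without touching it: right tip end at side pixel (307.5,205), left (295.5,193), head (232.5,223).

```bash
python3 - <<'E'
from h import *
a,w=pickle.load(open("pics/st7.pkl","rb")); y=np.radians(-3.6); ux=np.array([np.cos(y),np.sin(y),0]); uy=np.array([-ux[1],ux[0],0]); g=np.array([.5049,-.0365,.026])
for n,(u,v),o in (("L",(295.5,193),.034),("R",(307.5,205),-.034),("H",(232.5,223),0),("roll",(294.5,201),0)):
    p=onplane(a,u,v,g+uy*o,uy); print(n,"along",((p-g)@ux).round(4),"z",p[2].round(4))
E
```

```text
L along 0.1227 z 0.038
R along 0.1262 z 0.0319
H along -0.1006 z 0.0201
roll along 0.1007 z 0.0345
```

```bash
python3 -m crank '[0,0,0,0,0,0,58, 0,0,0,0,0,0,54, 0,0,0,0,0,0,50, 0,0,0,0,0,0,45, 0,0,0,0,0,0,30, 0,0,0,0,0,0,20, 0,0,0,0,0,0,20, 0,0,0,0,0,0,20, 0,0,0,0,0,0,20]' 40
python3 -m crank '[0,0,0,0,0,0.003,20, 0,0,0,0,0,0.006,20, 0,0,0,0,0,0.01,20, 0,0,0,0,0,0.015,20, 0,0,0,0,0,0.02,20, 0,0,0,0,0,0.02,20, 0,0,0,0,0,0.02,20, 0,0,0,0,0,0.014,20, 0,0,0,0,0,0,20, 0,0,0,0,0,0,20]'
python3 - <<'E'
from rig import *; from h import *
s=observe(); print(s["position"],s["tool_rot"][:,2].round(3),s["ft_force"],s["wrist_torque"],s["grip_width"])
a=get_image("side");w=get_image("wrist"); b=get_image("top"); pickle.dump((a,w,b),open("pics/st8.pkl","wb"))
f=a["frame"].astype(int); print(f[130:240:1,260:330].shape)
# golden blobs in side view
m=np.zeros(f.shape[:2],bool); R=(slice(120,240),slice(250,345)); hsv=cv2.cvtColor(a["frame"],cv2.COLOR_RGB2HSV)
for d0,nm in ((pickle.load(open("pics/st7.pkl","rb"))[0],"before"),(a,"after")):
    h=cv2.cvtColor(d0["frame"],cv2.COLOR_RGB2HSV); m[:]=0; m[R]=((h[...,1]>175)&(h[...,0]<20)&(h[...,2]>70))[R]
    print(nm,[(b[0].round(1).tolist(),int(b[1])) for b in blobs(m,40)])
E
```

```text
time_s: 10.2
position: [0.5057, -0.0366, 0.0377]
tool_rot: [[0.062, 0.998, 0.003], [0.998, -0.062, -0.001], [-0.0, 0.003, -1.0]]
ft_force: [-0.7, 0.3, 12.2]
grip_width: 0.0415
time_s: 11.2
position: [0.5047, -0.0364, 0.1442]
tool_rot: [[0.062, 0.998, -0.0], [0.998, -0.062, 0.0], [0.0, -0.0, -1.0]]
ft_force: [-0.3, -0.7, -2.3]
grip_width: 0.0413
[ 0.50467855 -0.0364235   0.14422831] [-0.  0. -1.] [-0.28007673 -0.68089482 -2.33804322] [0.01429912 0.08362542 0.0058669 ] 0.04127813045345019
(110, 70, 3)
before [([282.0, 188.2], 86), ([293.2, 201.3], 119), ([310.7, 217.0], 138)]
after [([291.5, 169.5], 63), ([282.0, 189.7], 92), ([310.1, 216.5], 148)]
```

```bash
python3 -m crank '[0,0,0.025,0,0.008,0,20, 0,0,0.0475,0,0.017,0,20, 0,0,0.0475,0,0.017,0,20, 0,0,0.0475,0,0.017,0,20, 0,0,0.0475,0,0.017,0,20, 0,0,0.0475,0,0.017,0,20, 0,0,0.0475,0,0.017,0,20, 0,0,0.0475,0,0.017,0,20, 0,0,0.0475,0,0.017,0,20, 0,0,0.0475,-0.001,0.017,0,20, 0,0,0.0475,-0.001,0.017,0,20, 0,0,0.0475,-0.001,0.017,0,20, 0,0,0.0475,-0.001,0.017,0,20, 0,0,0.0475,-0.001,0.017,0,20, 0,0,0.0475,0,0.017,0,20, 0,0,0.0475,0,0.017,0,20, 0,0,0.025,0,0.009,0,20, 0,0,0,0,0,0,20, 0,0,0,0,0,0,20, 0,0,0,0,0,0,20]'
python3 - <<'E'
from rig import *; from h import *
s=observe(); print(s["position"],s["tool_rot"][:,0].round(3),s["ft_force"],s["wrist_torque"],s["grip_width"])
a=get_image("side");w=get_image("wrist"); b=get_image("top"); pickle.dump((a,w,b),open("pics/st9.pkl","wb"))
A=cv2.resize(a["frame"][90:210,150:310],(480,360),interpolation=cv2.INTER_CUBIC)
B=cv2.resize(b["frame"][130:250,60:220],(320,240),interpolation=cv2.INTER_CUBIC)
W=cv2.resize(w["frame"],(320,240))
A=np.vstack([A,np.zeros((120,480,3),np.uint8)])
cv2.imwrite("pics/m9.png",np.hstack([A,np.vstack([B,W])])[:,:,::-1])
print("side px of dish centre at z .014/.13",proj(a,(.5757,.299,.014)),proj(a,(.5757,.299,.13)),"top",proj(b,(.5757,.299,.13)))
E
```

```text
time_s: 13.35
position: [0.5, 0.2349, 0.1442]
tool_rot: [[-0.644, 0.765, -0.0], [0.765, 0.644, -0.0], [-0.0, -0.0, -1.0]]
ft_force: [0.2, -0.5, -1.8]
grip_width: 0.0414
[0.49995975 0.2348741  0.1442404 ] [-0.644  0.765 -0.   ] [ 0.22153077 -0.50042865 -1.81363029] [-0.04112869  0.07573016  0.00181026] 0.04143087033512707
side px of dish centre at z .014/.13 [235.88175193 164.18044157] [233.7103664  133.83404817] top [ 99.26457016 170.82687493]
```

View pics/m9.png

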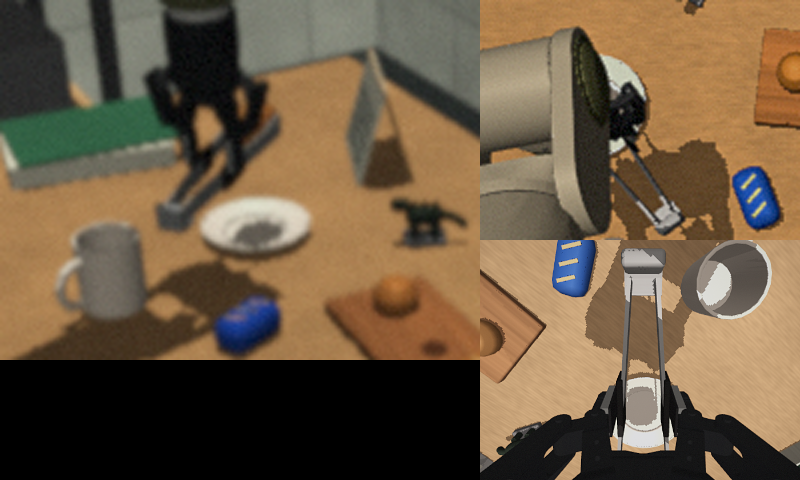

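Final view: roll gripped in the tongs, golden crust visible at side (238,127) behind the right arm; the dish centre at (236,165) is below, with the shadow in it. The head is at (209,162), beside and clear of the mug. I compute the roll's position.

```bash
python3 - <<'E'
from h import *
a,w,b=pickle.load(open("pics/st9.pkl","rb")); y=np.radians(40); ux=np.array([np.cos(y),np.sin(y),0]); uy=np.array([-ux[1],ux[0],0]); g=np.array([.5,.2349,.134])
h=cv2.cvtColor(a["frame"],cv2.COLOR_RGB2HSV); m=np.zeros(h.shape[:2],bool); R=(slice(110,150),slice(222,255)); m[R]=((h[...,1]>165)&(h[...,0]<16)&(h[...,2]>60))[R]
for q in blobs(m,5): print("gold",q[0],q[1],q[2])
for n,(u,v),o in (("Rtip end",(242.5,131),-.025),("H",(209.3,161.7),0),("roll top",(238,126),0)):
    p=onplane(a,u,v,g+uy*o,uy); print(n,"along",((p-g)@ux).round(4),"z",p[2].round(4),p.round(3))
# earlier hover: roll blob over board
a8=pickle.load(open("pics/st8.pkl","rb"))[0]; y=np.radians(-3.6); uy=np.array([-np.sin(y),np.cos(y),0]); print("hover roll blob",onplane(a8,291.5,169.5,np.array([.504,-.0364,0]),uy))
# dish centre check from side ellipse
s=pickle.load(open("pics/side0.pkl","rb")); f=s["frame"].astype(int); m=np.zeros(f.shape[:2],bool); R=(slice(148,185),slice(205,265)); m[R]=((f.min(2)>105)&(f.max(2)-f.min(2)<50))[R]
for q in blobs(m,200):
    print("dish side",q[2],ray(s,*q[2][0],.014))
# other breads in place
print(np.abs(f[195:225,245:300]-0).mean())
for nm,d in (("0",s),("9",a)):
    h=cv2.cvtColor(d["frame"],cv2.COLOR_RGB2HSV); m[:]=0; R=(slice(170,240),slice(262,345)); m[R]=((h[...,1]>175)&(h[...,0]<20)&(h[...,2]>70))[R]
    print(nm,[(q[0].round(1).tolist(),int(q[1])) for q in blobs(m,40)])
E
```

```text
gold [238.07142857 126.92857143] 14 ((238.5, 127.5), (5.0, 3.0), 90.0)
Rtip end along 0.1164 z 0.1366 [0.605 0.291 0.137]
H along -0.0878 z 0.1162 [0.433 0.178 0.116]
roll top along 0.1364 z 0.1435 [0.604 0.323 0.143]
hover roll blob [ 0.59475144 -0.0421096   0.14432116]
dish side ((234.5, 164.0), (16.0, 35.0), 90.0) [0.57213139 0.30281499 0.014     ]
98.53030303030303
0 [([289.0, 196.7], 278), ([310.8, 216.0], 136)]
9 [([281.6, 188.8], 108), ([310.9, 216.7], 142)]
```

```bash
python3 -m crank '[0,0,0,0,0.001,-0.004,20, 0,0,0,0,0.001,-0.004,20, 0,0,0,0,0.001,-0.002,20, 0,0,0,0,0,0,20, 0,0,0,0,0,0,20, 0,0,0,0,0,0,20, 0,0,0,0,0,0,20, 0,0,0,0,0,0,20]'
python3 - <<'E'
from rig import *; from h import *
a=get_image("side"); a9=pickle.load(open("pics/st9.pkl","rb"))[0]
for d in (a9,a):
    h=cv2.cvtColor(d["frame"],cv2.COLOR_RGB2HSV); m=np.zeros(h.shape[:2],bool); R=(slice(110,150),slice(222,255)); m[R]=((h[...,1]>165)&(h[...,0]<16)&(h[...,2]>60))[R]
    print([(q[0].round(1).tolist(),int(q[1])) for q in blobs(m,5)])
s=observe(); print(s["position"],s["ft_force"],s["grip_width"],s["time_s"])
print(close_job())
E
```

```text
time_s: 14.3
position: [0.5, 0.2385, 0.1344]
tool_rot: [[-0.645, 0.764, 0.0], [0.764, 0.645, 0.0], [-0.0, 0.0, -1.0]]
ft_force: [0.1, -0.2, -2.0]
grip_width: 0.0415
[([238.1, 126.9], 14)]
[([238.0, 129.3], 11), ([230.2, 129.7], 6)]
[0.49996265 0.2384857  0.13438976] [-0.56518027  0.30145254 -0.94220884] 0.04100698635055621 14.35
the job is handed in; nothing more can be done
None
```

The job is handed in at 14.35 s. The larger tongs picked the golden roll off the board and are holding it over the middle of the dish.

**Final position:** I put the roll's centre at about (0.574, 0.300, 0.128) m. The dish centre came out at (0.576, 0.299) m from the top camera and (0.572, 0.303) m from the side camera. The roll's underside is about 9.4 cm above the dish rim.

**Last checks:** The grip held steady at 41–41.5 mm. In the side view, the crust moved down with the tool on the last 10 mm lowering, so it was still in the tongs. The other two breads showed no shift within about a pixel; I did not measure the mug, toy and tin again.

**What disagreed or failed:**
- **Pitch in the light grip:** The tongs pivoted, with the tips up by 16° or more, and tilting the tool did not fix it. I levelled them by resting the hinge head on the table before closing, so the tongs and roll are still pitched a few degrees.
- **Roll partly hidden:** In the last pictures the right arm of the tongs covers most of the roll. Its position there comes mainly from the tool pose and the earlier hover view, where its place along the tongs was up to about 1 cm uncertain.

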